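Lids back on the storage jars

TASK

The lids of the four terracotta storage jars were left in one pile on the potter's turntable. Working from the top of the pile down, one lid after the other, put each lid flat and centred on the jar whose mouth has its shape and size, corners over corners where it has them. Keep the jars standing where they are and do not push the unfired clay dome.

Things in the scene. Friction and masses are not known exactly. Their poses are not given: they have to be found in the camera images.
- lid_small: Fired terracotta lid with a pale slip face inside a bare terracotta edge, flat on both sides, no knob, no plug below, 14 mm thick. Round, 32 mm across, top of the pile. Origin: centre of its underside, z up. For jar_small.
- lid_hex: Fired terracotta lid with a pale slip face inside a bare terracotta edge, flat on both sides, no knob, no plug below, 14 mm thick. Regular hexagon, 44 mm across the flats, 51 mm across the corners; second in the pile. Origin: centre of its underside, z up. Its x axis points at the middle of a flat side. For jar_hex.
- lid_round: Fired terracotta lid with a pale slip face inside a bare terracotta edge, flat on both sides, no knob, no plug below, 14 mm thick. Round, 58 mm across, third in the pile. Origin: centre of its underside, z up. For jar_round.
- lid_square: Fired terracotta lid with a pale slip face inside a bare terracotta edge, flat on both sides, no knob, no plug below, 14 mm thick. Square, 68 mm sides, at the bottom of the pile, on the turntable. Origin: centre of its underside, z up. Its x and y axes are square to its sides. For jar_square.
- jar_small: Open terracotta jar, loose on the table, dark inside. The smallest: round body 66 mm across, sloping to a round neck 27 mm across with a 14 mm mouth; 54 mm high to its flat rim, on which the lid rests. Origin: centre of its underside, z up. The mouth is on its z axis.
- jar_hex: Open terracotta jar, loose on the table, dark inside. Six-sided body 66 mm across flats (54 mm high) and six-sided neck 38 mm across flats, mouth 26 mm across flats; 70 mm high to its flat rim, on which the lid rests. Origin: centre of its underside, z up. Its x axis points at the middle of a flat side; the lid fits at equal yaw or any multiple of 60 degrees from it. The mouth is on its z axis.
- jar_round: Open terracotta jar, loose on the table, dark inside. The larger round one: body 80 mm across, neck 50 mm across, mouth 36 mm; 78 mm high to its flat rim, on which the lid rests. Origin: centre of its underside, z up. The mouth is on its z axis.
- jar_square: Open terracotta jar, loose on the table, dark inside. Square body with 78 mm sides (46 mm high) and a square neck with 58 mm sides, mouth 46 mm; 62 mm high to its flat rim, on which the lid rests. Origin: centre of its underside, z up. x and y axes square to its sides; the lid fits at equal yaw or any multiple of 90 degrees from it. The mouth is on its z axis.
- wheel: Potter's turntable that carries the pile: grey disc 180 mm across, its top 50 mm above the table; it does not turn or move. Origin: centre of its underside on the table, z up. The pile stands within 22 mm of its middle.
- clay_dome: Dome of dark brown unfired clay, 94 mm across, 57 mm high, loose on the table; it stands among the jars and is to be left alone. Origin: centre of its underside, z up. 
Things that resemble listed ones, but are neither listed nor needed, are in the scene too. What is shaped like the jar_small but yellow is not meant.

How it is judged:
On the way, in this order (a step that is already met when the one before it is completed fails the run):
1. the small round lid lies on the small round jar (horizontal distance between lid_small and jar_small below 0.009 m and z of lid_small in the frame of jar_small between 0.05 and 0.058 m and angle between lid_small's own z axis and vertical below 0.1 rad), for 0.2 s.
2. the six-sided lid lies on the six-sided jar (horizontal distance between lid_hex and jar_hex below 0.009 m and z of lid_hex in the frame of jar_hex between 0.066 and 0.074 m and angle between lid_hex's own z axis and vertical below 0.1 rad and (angle between the x axis of lid_hex and the x axis of jar_hex, either way round below 0.2 rad or angle between the x axis of lid_hex and the x axis of jar_hex, either way round between 0.847 and 1.247 rad)), for 0.2 s.
3. the larger round lid lies on the larger round jar (horizontal distance between lid_round and jar_round below 0.009 m and z of lid_round in the frame of jar_round between 0.074 and 0.082 m and angle between lid_round's own z axis and vertical below 0.1 rad), for 0.2 s.
4. the square lid lies on the square jar (horizontal distance between lid_square and jar_square below 0.009 m and z of lid_square in the frame of jar_square between 0.058 and 0.066 m and angle between lid_square's own z axis and vertical below 0.1 rad and (angle between the x axis of lid_square and the x axis of jar_square, either way round below 0.2 rad or angle between the x axis of lid_square and the x axis of jar_square, either way round above 1.37 rad)), for 0.2 s.
At the end, for the whole second after the job is handed in: Each lid lies flat (within 0.1 rad) on the rim of its own jar (height within 4 mm), its centre within 9 mm of the jar's axis, the square and the six-sided lid with their sides within 0.2 rad of the jar's sides; jars upright, lids at rest (all of step 1 and all of step 2 and all of step 3 and all of step 4 and linear speed of each of lid_small, lid_hex, lid_round, lid_square below 0.02 m/s and angle between each of jar_small, jar_hex, jar_round, jar_square's own z axis and vertical below 0.1 rad); the robot touches nothing.
It fails at once if the small round jar is tipped or shoved more than 25 mm (angle between jar_small's own z axis and vertical above 0.35 rad or distance of jar_small from where it was at the start of the episode above 0.025 m).
It fails at once if the six-sided jar is tipped or shoved more than 25 mm (angle between jar_hex's own z axis and vertical above 0.35 rad or distance of jar_hex from where it was at the start of the episode above 0.025 m).
It fails at once if the larger round jar is tipped or shoved more than 25 mm (angle between jar_round's own z axis and vertical above 0.35 rad or distance of jar_round from where it was at the start of the episode above 0.025 m).
It fails at once if the square jar is tipped or shoved more than 25 mm (angle between jar_square's own z axis and vertical above 0.35 rad or distance of jar_square from where it was at the start of the episode above 0.025 m).
It fails at once if the clay dome is pushed more than 15 mm (distance of clay_dome from where it was at the start of the episode above 0.015 m).
It also fails if it takes over 109 s, if anything falls off the work surface, if the arm or the gripper's body presses on something with over 40 N, if the wrist force passes 120 N, or if a joint passes its speed limit or range.

ROBOT

A 7-joint arm with a two-finger parallel gripper is mounted at the origin on the work surface. World frame = base frame: x ahead of the robot, y to its left, z up, the work surface at z = 0. Lengths are in m, angles in rad, forces in N, time in s.
With the tool pointing down it reaches from about 0.4 to 0.85 m from the base axis. Payload 10.4 kg.
Tool frame: the origin (TCP) lies on the centre line of the jaws, within the pads' length; the fingertips stand 11 mm ahead of it and the grasp point (between the pads) lies 8 mm behind it (tip_reach is the distance from the TCP to the fingertips, in m); z points along the fingers, y is the line along which they close (so a half turn about z gives the same grasp; the last joint's range is limited). The gripper opens to 85 mm and grips with 20 to 120 N. Pads are 22 mm wide; open, the fingers measure 114 mm over their backs; the gripper's body (76 mm by 85 mm) begins 54 mm behind the grasp point. The pads swing forward as they close: fully open they stand 13 mm farther back than shut.
Start: joints at [-1.283, 0.332, -0.065, 1.46, 0.022, 1.35, -0.088], TCP at [0.191, 0.595, 0.242] pointing down, gripper open.
Joint ranges: [-2.6, 2.6], [-0.5, 2.12], [-1.47, 1.34], [0.16, 2.42], [-1.27, 4.41], [0.06, 2.06], [-2.6, 2.6]. Speed limits (rad/s): [2.22, 2.22, 2.79, 2.79, 3.14, 3.14, 3.14].

INTERFACE

Orientations are given as a unit quaternion [x, y, z, w].
In Python, from workcell import get_obs, camera, hand_in, tip_reach gives the robot as it stands. The module is installed in compiled form; this text tells all that it offers.
- The arm moves only by the tool move_arm, never from a script. Its argument "plan" is a list of rows, each an object with "delta_pos": the shift along the tool's x, y, z in fractions of the full range, 1 being 0.75 m, a list of three; "turn": the turn, a rotation vector about the tool's x, y, z in shares of 120 degrees (1.0 is 120 degrees), a list of three; "fingers": the closure, from 0 (fully open) to 1 (shut). A call has 1 to 12 rows; each row is the pose to reach, as a shift and turn from the pose commanded when the call began, along the tool's axes at that moment; what a row does not reach only later rows make up. A row lasts 1/8 s, in which the tool goes at most 62.5 mm and 10.7 degrees, less where a joint would pass 70% of its speed; a pose out of reach is approached as far as the arm can. Shift and turn numbers lie between -1 and 1, and a call with a number outside is refused. A call with a gripper value outside its range is refused whole. The fingers move at their own pace and stop on an object; "force" is the grip in N (left out, the last holds). Time passes only in rows, so rows that repeat a pose let the fingers close. It gives the time, the measured TCP pose, the force, the opening and the grip force at its end, in the units of the state.
- get_obs(): the state, without advancing time (a new reading comes with each control period).
- camera(name): name is "scene" or "side" or "wrist"; returns a dict with "color" (400x640x3 uint8, red, green, blue), "range_z" (400x640 float32, m along the optical axis (not along the pixel's ray), 0 where there is no reading), "fx", "fy", "cx", "cy" (pixels), "R" (3x3) and "t" (3): a world point X has camera coordinates R X + t; the wrist camera has in their place "tool_from_camera" (4x4, takes a point from camera to tool coordinates, whose origin is the TCP and whose axes are the flange's). Camera axes: x right, y down, z forward; pixel columns grow to the right and rows downward; lengths in m; the calibration is good to about 2 mm. A picture is of the moment at which its call begins: read the wrist's pose just before it.
- hand_in(): hands the job in; it is judged then, once.
The state is a dict: "clock": time; "joint_pos": joint angles; "joint_velocities": joint speeds; "tau": joint torques, N m; "position": TCP position; "ee_rot": TCP orientation; "ft_force": force on the tool from outside, world axes, zero at the start; "torque": the same for the moment, N m; "grip_width": opening from 0.0 (shut) to 1.0 (fully open); "grasp_force": force on a finger pad.
Only numpy, scipy, OpenCV 4.12 (cv2) and the standard library are available. Lean on these libraries where they do the work, as an engineer would, in place of code of your own. Each camera call takes 0.05 s, during which the arm holds its last target. There are 200 camera calls.

## Working session

There is one attempt and no reset: what is moved stays moved. The work goes in short steps, Python scripts to look and compute and a tool call to move; the robot and the scene stay as the last step left them, time stands still between calls to the robot, and variables do not carry over. Pictures are saved under pics/ and viewed, at most 14 in all, crops included, and the job is handed in when it is done.

Besides the shell and the picture viewer there is one more tool, called after ">>>" in YAML: its name, and indented under it one key for each argument. move_arm: Moves the arm, as the interface text tells. Its arguments: {"type":"object","properties":{"plan":{"type":"array","items":{"type":"object","properties":{"delta_pos":{"type":"array","items":{"type":"number"}},"turn":{"type":"array","items":{"type":"number"}},"fingers":{"type":"number"}}}},"force":{"type":"number"}},"required":["plan"]}

```bash
mkdir -p pics; cat > h.py <<'E'
import numpy as np, cv2
from workcell import get_obs, camera, hand_in, tip_reach
from scipy.spatial.transform import Rotation as Ro
def snap(n):
    o=get_obs(); c=camera(n)
    if 'R' not in c:
        T=np.eye(4);T[:3,:3]=Ro.from_quat(o['ee_rot']).as_matrix();T[:3,3]=o['position']
        M=T@c['tool_from_camera']; c['R']=M[:3,:3].T; c['t']=-M[:3,:3].T@M[:3,3]
    return c
def cloud(c):
    z=c['range_z'].astype(float); v,u=np.indices(z.shape)
    P=np.stack([(u-c['cx'])/c['fx']*z,(v-c['cy'])/c['fy']*z,z],-1)
    W=(P-c['t'])@c['R']; W[z==0]=np.nan
    return W
def save(c,n): cv2.imwrite('pics/'+n+'.png',c['color'][:,:,::-1])
E
python3 - <<'E'
from h import *
o=get_obs(); print(o,tip_reach() if callable(tip_reach) else tip_reach)
for n in ['scene','side','wrist']:
    c=snap(n); save(c,n+'0'); np.savez(''+n+'0.npz',**{k:c[k] for k in c}); print(n,-np.array(c['R']).T@c['t'],c['fx'])
    if n!='wrist':
        pass
a=[cv2.imread(f'pics/{n}0.png') for n in ['scene','side']]
E
```

```text
{'clock': 0.0, 'joint_pos': array([-1.28262037,  0.33287838, -0.06470185,  1.4609668 ,  0.02157827,
        1.34993578, -0.08850813]), 'joint_velocities': array([-0.00191688,  0.00124619,  0.00082763,  0.00046694, -0.00057046,
        0.00032631,  0.00024513]), 'tau': array([ 7.41170770e-04, -6.25440645e+01,  4.90726205e-02, -3.91602015e+01,
        1.60795078e-02,  1.00278723e-02, -3.35919410e-06]), 'position': array([0.19100444, 0.59469512, 0.2414997 ]), 'ee_rot': array([ 1.54758254e-01,  9.87952086e-01, -7.41334968e-04, -9.08141152e-05]), 'ft_force': array([-0.1015221 , -0.26079665,  0.05088223]), 'torque': array([ 0.02087395, -0.04589149,  0.02103918]), 'grasp_force': 0.0, 'grip_width': 1.0038675340799592} 0.011
scene [ 0.93952535 -0.66029232  1.20197935] 518.8013391622931
side [ 0.45709506 -0.7229906   0.72050556] 399.05898178650693
wrist [0.1282891  0.61533611 0.37340354] 278.5612977125714
```

View pics/scene0.png

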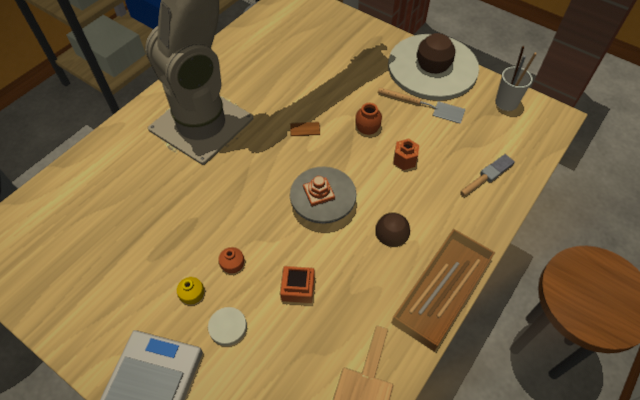

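View pics/side0.png

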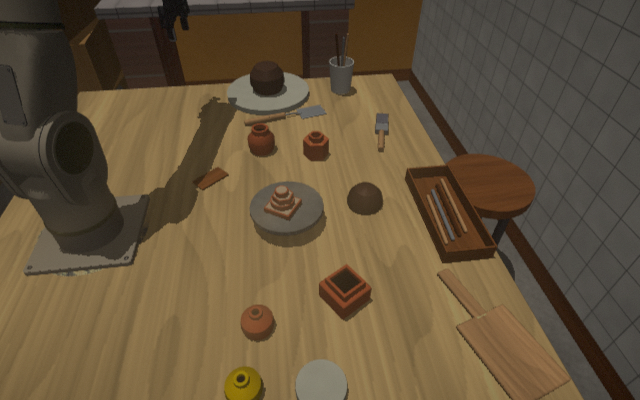

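The scene view shows jar_small (231,259), jar_square (297,285), jar_round (369,118), jar_hex (406,153), dome (393,230) and the pile (319,187) on the wheel. The yellow decoy is at (190,291).

```bash
cat > m.py <<'E'
from h import *
def load(n): return dict(np.load(n+'0.npz'))
if __name__=='__main__':
    px={'scene':dict(js=(231,259),jq=(297,285),jr=(369,118),jh=(406,153),dome=(393,230),pile=(319,187),wheel=(323,196)),
    'side':dict(js=(257,320),jq=(345,290),jr=(261,138),jh=(316,145),dome=(365,198),pile=(283,200),wheel=(287,208))}
    H=dict(js=[.054],jq=[.062,.046],jr=[.078],jh=[.070,.054],pile=[.106,.092,.078,.064],wheel=[.05])
    for n in ['scene','side']:
        c=load(n);W=cloud(c).reshape(-1,3); W0=cloud(c)
        for k,(u,v) in px[n].items():
            p=np.nanmedian(W0[v-2:v+3,u-2:u+3].reshape(-1,3),0)
            near=np.hypot(*(W[:,:2]-p[:2]).T)<(.1 if k=='wheel' else .06)
            print(n,k,p.round(3),'zmax',np.nanmax(W[near,2]).round(4))
            for h in H.get(k,[]):
                q=W[near&(abs(W[:,2]-h)<.004)]
                if len(q)>5:
                    (cx,cy),s,a=cv2.minAreaRect(q[:,:2].astype(np.float32)*1000)
                    ce,r=cv2.minEnclosingCircle(q[:,:2].astype(np.float32)*1000)
                    print('   h',h,len(q),'rect',np.round([cx,cy,*s,a],1),'circ',np.round([*ce,r],1),'medz',np.median(q[:,2]).round(4))
E
python3 m.py
```

```text
scene js [ 0.404 -0.311  0.046] zmax 0.0579
   h 0.054 64 rect [ 392.3 -304.8   25.4   25.8   69.8] circ [ 392.6 -305.3   13.7] medz 0.0545
scene jq [ 0.583 -0.273  0.055] zmax 0.0689
   h 0.062 220 rect [ 571.6 -261.2   57.7   61.2   32.4] circ [ 572.9 -261.3   39.6] medz 0.0616
   h 0.046 323 rect [ 572.1 -261.6   77.6   79.4   32.9] circ [ 573.2 -263.1   51.3] medz 0.0462
scene jr [0.431 0.273 0.062] zmax 0.0833
   h 0.078 84 rect [416.4 292.9  47.7  49.8  24.1] circ [415.6 291.5  25.9] medz 0.0777
scene jh [0.586 0.228 0.055] zmax 0.0752
   h 0.07 80 rect [576.3 247.6  36.8  42.7  28.6] circ [576.2 247.2  21.7] medz 0.0695
   h 0.054 235 rect [576.7 245.5  65.7  73.4  23.1] circ [576.8 247.1  38.1] medz 0.0538
scene dome [ 0.688 -0.004  0.049] zmax 0.0625
scene pile [ 0.473 -0.035  0.094] zmax 0.1117
   h 0.106 97 rect [461.9 -23.2  29.   29.2   2.9] circ [462.8 -23.4  16.7] medz 0.1058
   h 0.092 95 rect [465.7 -25.4  42.5  43.4  42.2] circ [464.  -22.5  25.1] medz 0.092
   h 0.078 92 rect [465.7 -28.3  56.2  47.2  31.3] circ [462.9 -25.6  30.3] medz 0.0779
   h 0.064 198 rect [
[... 802 characters left out ...]
[576.1 246.2  21.5] medz 0.0687
   h 0.054 171 rect [574.8 239.8  61.1  73.   81.8] circ [575.6 242.8  36.9] medz 0.053
side dome [ 0.668 -0.011  0.044] zmax 0.0587
side pile [ 0.464 -0.043  0.091] zmax 0.1085
   h 0.106 108 rect [461.1 -24.   30.5  31.2  45.6] circ [461.8 -24.1  17. ] medz 0.1054
   h 0.092 120 rect [464.4 -28.3  48.   42.   11.3] circ [464.2 -24.9  25.1] medz 0.0914
   h 0.078 124 rect [459.  -32.5  38.8  55.9  75.2] circ [461.  -25.   29.4] medz 0.0776
   h 0.064 247 rect [462.6 -25.4  69.7  68.1  57.5] circ [463.  -25.6  46.5] medz 0.0634
side wheel [ 0.471 -0.049  0.071] zmax 0.1085
   h 0.05 1911 rect [472.5 -30.  178.3 154.6   8.2] circ [471.2 -19.7  89.3] medz 0.0495
```

```bash
cat >> h.py <<'E'
def go(x,y,z,a,o=None):
    """world TCP target + world angle (deg) of tool y -> delta_pos, turn"""
    o=o or get_obs(); R=Ro.from_quat(o['ee_rot']); p=np.array(o['position'])
    a=np.radians(a); cur=R.as_matrix()[:,1]; ca=np.arctan2(cur[1],cur[0])
    if np.cos(a-ca)<0: a+=np.pi
    yv=np.array([np.cos(a),np.sin(a),0]); zv=np.array([0,0,-1.]); xv=np.cross(yv,zv)
    Rt=Ro.from_matrix(np.stack([xv,yv,zv],1))
    d=R.inv().apply(np.array([x,y,z])-p); t=(R.inv()*Rt).as_rotvec()
    print('pos',p.round(4),'ang',np.degrees(ca).round(1),'j7',o['joint_pos'][6].round(2),'t',round(o['clock'],2),'| delta',d.round(4),'turn',t.round(4))
E
python3 - <<'E'
from h import *
print(np.round(np.load('wrist0.npz')['tool_from_camera'],3))
go(.462,-.024,.25,-3)
E
```

```text
[[ 0.    -0.965 -0.263  0.066]
 [ 1.    -0.     0.001  0.   ]
 [-0.001 -0.263  0.965 -0.132]
 [ 0.     0.     0.     1.   ]]
pos [0.191  0.5948 0.2417] ang 72.2 j7 -0.09 t 0.15 | delta [-0.4472 -0.5064 -0.0077] turn [-8.0000e-04  7.0000e-04  1.3124e+00]
```

The rows are not in the units I measure in: shifts go in shares of 0.75 m and turns go in shares of 120 degrees. I convert before sending: -0.506 m is -0.6747, -0.464 m is -0.6187, 1.312 rad is 0.6264.

>>> move_arm:
  plan:
    - {"delta_pos": [-0.0493,-0.056,-0.0133],"turn": [0,0,0.0525],"fingers": 0.3}
    - {"delta_pos": [-0.0987,-0.112,-0.0133],"turn": [0,0,0.105],"fingers": 0.3}
    - {"delta_pos": [-0.1493,-0.1693,-0.0133],"turn": [0,0,0.1576],"fingers": 0.3}
    - {"delta_pos": [-0.1987,-0.2253,-0.0133],"turn": [0,0,0.2101],"fingers": 0.3}
    - {"delta_pos": [-0.248,-0.2813,-0.0133],"turn": [0,0,0.2626],"fingers": 0.3}
    - {"delta_pos": [-0.2987,-0.3373,-0.0133],"turn": [0,0,0.3151],"fingers": 0.3}
    - {"delta_pos": [-0.348,-0.3933,-0.0133],"turn": [0,0,0.3676],"fingers": 0.3}
    - {"delta_pos": [-0.3973,-0.4507,-0.0133],"turn": [0,0,0.4202],"fingers": 0.3}
    - {"delta_pos": [-0.4467,-0.5067,-0.0133],"turn": [0,0,0.4727],"fingers": 0.3}
    - {"delta_pos": [-0.4973,-0.5627,-0.0133],"turn": [0,0,0.5252],"fingers": 0.3}
    - {"delta_pos": [-0.5467,-0.6187,-0.0133],"turn": [0,0,0.5777],"fingers": 0.3}
    - {"delta_pos": [-0.596,-0.6747,-0.0133],"turn": [0,0,0.6264],"fingers": 0.3}

```text
clock: 1.65
position: [0.4623, -0.0252, 0.2524]
ee_rot: [0.726, 0.687, 0.0, 0.0]
ft_force: [1.7, 1.5, -0.3]
grip_width: 0.696
grasp_force: 0.0
```

>>> move_arm:
  plan:
    - {"delta_pos": [0,0,0],"turn": [0,0,0],"fingers": 0.3}
    - {"delta_pos": [0,0,0],"turn": [0,0,0],"fingers": 0.3}
    - {"delta_pos": [0,0,0],"turn": [0,0,0],"fingers": 0.3}

```text
clock: 2.02
position: [0.4617, -0.0222, 0.2522]
ee_rot: [0.724, 0.689, 0.0, -0.0]
ft_force: [0.7, -0.0, 0.3]
grip_width: 0.698
grasp_force: 0.0
```

```bash
cat > w.py <<'E'
import sys
from h import *
def level(W,cen,h,r=.06,tol=.005):
    q=W.reshape(-1,3); q=q[(np.hypot(*(q[:,:2]-cen).T)<r)&(abs(q[:,2]-h)<tol)]; return q
def rep(W,cen,hs,r=.06):
    for h in hs:
        q=level(W,cen,h,r)
        if len(q)<10: print(h,'none'); continue
        p=q[:,:2].astype(np.float32)*1000
        (cx,cy),s,a=cv2.minAreaRect(p); ce,rr=cv2.minEnclosingCircle(p)
        hull=cv2.convexHull(p)[:,0]
        # hexagon fit: smallest sum of support widths
        best=min((np.sum([hull@u(t+b)).max()-(hull@u(t+b)).min() for b in (0,60,120)]) if 0 else sum(np.ptp(hull@u(t+b)) for b in (0,60,120)),t) for t in np.arange(0,60,.5)) if 0 else min((sum(np.ptp(hull@u(t+b)) for b in (0,60,120))/3,t) for t in np.arange(0,60,.5))
        t=best[1]; U=np.array([u(t+b) for b in (0,60,120)]); m=[((hull@x).max()+(hull@x).min())/2 for x in U]
        hc=np.linalg.lstsq(U,np.array(m),rcond=None)[0]
        print(h,len(q),'z',np.median(q[:,2]).round(4),'rect',np.round([cx,cy,*s,a],1),'circ',np.round([*ce,rr],1),'hex',np.round([*hc,*best],1))
def u(d): d=np.radians(d); return np.array([np.cos(d),np.sin(d)],np.float32)
E
sed -i '/best=min/c\        best=min((sum(np.ptp(hull@u(t+b)) for b in (0,60,120))/3,t) for t in np.arange(0,60,.5))' w.py
python3 - <<'E'
from w import *
c=snap('wrist'); save(c,'w1'); rep(cloud(c),[.462,-.024],[.106,.092,.078,.064])
go(.462,-.024,.14,-3)
for n in ('scene','side'):
  W=cloud(dict(np.load(n+'0.npz'))); rep(W,[.576,.246],[.07,.054]); rep(W,[.464,-.024],[.092])
E
```

```text
0.106 724 z 0.1062 rect [463.2 -20.7  30.6  30.9  85.4] circ [463.1 -20.8  15.8] hex [463.  -20.7  31.   24.5]
0.092 702 z 0.0923 rect [465.  -21.   49.9  43.9  66.3] circ [465.1 -21.2  25.1] hex [464.8 -21.3  44.2  36.5]
0.078 555 z 0.0781 rect [463.4 -20.6  56.3  56.4  86. ] circ [463.3 -20.8  28.9] hex [463.1 -20.3  56.5  58.5]
0.064 1223 z 0.0641 rect [463.8 -22.4  68.3  68.   56.8] circ [464.  -21.9  46.3] hex [463.8 -22.   82.4  56.5]
pos [ 0.4617 -0.0222  0.2522] ang -2.8 j7 -0.13 t 2.08 | delta [-0.0018  0.0004  0.1122] turn [-0.0002 -0.0003  0.0027]
0.07 87 z 0.0694 rect [576.5 247.3  36.9  43.4  29. ] circ [576.4 247.3  21.9] hex [576.6 247.4  39.5  28. ]
0.054 252 z 0.0538 rect [575.8 247.7  65.7  78.1  23.1] circ [574.7 247.2  39.1] hex [576.3 246.2  69.1  26. ]
0.092 106 z 0.0919 rect [465.6 -25.5  42.6  43.4  42.2] circ [463.7 -22.6  25.2] hex [464.5 -22.8  45.9  36.5]
0.07 76 z 0.0686 rect [576.3 245.2  39.7  40.4  20.5] circ [577.1 245.5  21.7] hex [575.8 246.1  39.8  23. ]
0.054 190 z 0.0531 rect [574.5 241.2  62.9  72.8  76.5] circ [574.9 243.9  38.3] hex [576.1 243.5  67.8  25.5]
0.092 130 z 0.0916 rect [464.4 -28.3  48.   42.   11.3] circ [464.2 -24.9  25.1] hex [463.6 -25.6  44.5  35. ]
```

View pics/w1.png

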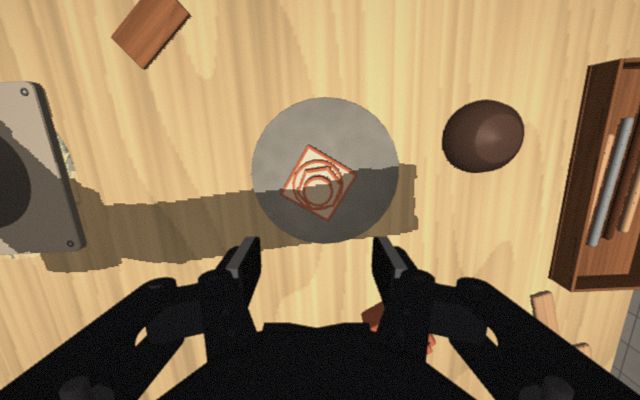

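The wrist view shows the pile square-on: small lid centre at about (318,190), square lid corners at (306,146) and (328,220), and fingertips at (250,240) and (382,240). I'll measure how far the tips swing from depth at several openings.

```bash
cat >> h.py <<'E'
def tips(c):
    z=c['range_z'].astype(float); v,u=np.indices(z.shape)
    P=np.stack([(u-c['cx'])/c['fx']*z,(v-c['cy'])/c['fy']*z,z,np.ones_like(z)],-1)@np.array(c['tool_from_camera']).T
    P=P[z>0][:,:3]; P=P[(abs(P[:,0])<.02)&(abs(P[:,1])<.06)&(P[:,2]<.03)]
    for s in (1,-1):
        q=P[P[:,1]*s>0]; m=np.sort(q[:,2])[-8:]; k=q[q[:,2]>m[0]-.006]
        print('tip z',m.round(4)[[0,-1]],'inner |y|',np.percentile(abs(k[:,1]),[2,50]).round(4),'x',np.percentile(k[:,0],[2,98]).round(4))
E
python3 - <<'E'
from h import *
c=snap('wrist'); print(get_obs()['grip_width']); tips(c)
E
```

```text
0.7032022824911889
tip z [0.0048 0.0066] inner |y| [0.0297 0.03  ] x [-0.0097  0.0116]
tip z [0.0049 0.0066] inner |y| [0.0297 0.0299] x [-0.0096  0.0116]
```

>>> move_arm:
  plan:
    - {"delta_pos": [0,0,0.0667],"turn": [0,0,0],"fingers": 0.0}
    - {"delta_pos": [0,0,0.0667],"turn": [0,0,0],"fingers": 0.0}
    - {"delta_pos": [0,0,0.0667],"turn": [0,0,0],"fingers": 0.0}
    - {"delta_pos": [0,0,0.0667],"turn": [0,0,0],"fingers": 0.0}

```text
clock: 2.62
position: [0.4628, -0.0232, 0.2039]
ee_rot: [0.725, 0.689, 0.001, 0.001]
ft_force: [-0.3, -0.7, 1.3]
grip_width: 1.002
grasp_force: 0.0
```

```bash
python3 - <<'E'
from h import *
c=snap('wrist'); print(get_obs()['grip_width']); tips(c)
E
```

```text
1.0021619409948443
tip z [-0.0028 -0.0016] inner |y| [0.0424 0.0428] x [-0.0093  0.0115]
tip z [-0.0027 -0.0015] inner |y| [0.0423 0.0427] x [-0.0097  0.0117]
```

>>> move_arm:
  plan:
    - {"delta_pos": [0,0,0],"turn": [0,0,0],"fingers": 0.5}
    - {"delta_pos": [0,0,0],"turn": [0,0,0],"fingers": 0.5}
    - {"delta_pos": [0,0,0],"turn": [0,0,0],"fingers": 0.5}
    - {"delta_pos": [0,0,0],"turn": [0,0,0],"fingers": 0.5}

```text
clock: 3.18
position: [0.462, -0.0234, 0.2023]
ee_rot: [0.725, 0.688, 0.0, -0.0]
ft_force: [0.9, 0.2, 0.3]
grip_width: 0.502
grasp_force: 0.0
```

```bash
python3 - <<'E'
from w import *
c=snap('wrist'); print(get_obs()['grip_width']); tips(c);rep(cloud(c),[.462,-.022],[.106,.092])
go(.463,-.021,.14,-3)
E
```

```text
0.5002241049135102
tip z [0.0079 0.0088] inner |y| [0.0212 0.0214] x [-0.0091  0.0115]
tip z [0.008  0.0097] inner |y| [0.0212 0.0214] x [-0.0088  0.0116]
0.106 1047 z 0.1063 rect [463.3 -21.   31.1  30.7  86. ] circ [463.  -21.   15.9] hex [463.3 -20.8  30.9  56. ]
0.092 964 z 0.0923 rect [465.1 -21.3  49.4  44.1   6.1] circ [465.  -21.3  25.3] hex [465.  -21.4  44.2  36.5]
pos [ 0.462  -0.0234  0.2023] ang -3.0 j7 -0.11 t 3.23 | delta [0.0024 0.0009 0.0623] turn [-0.     -0.      0.0003]
```

In the tool's units: 0.097 m is 0.1293, 0.0024 m is 0.0032.

>>> move_arm:
  plan:
    - {"delta_pos": [0.0032,0.0013,0.0467],"turn": [0,0,0],"fingers": 0.5}
    - {"delta_pos": [0.0032,0.0013,0.0933],"turn": [0,0,0],"fingers": 0.5}
    - {"delta_pos": [0.0032,0.0013,0.12],"turn": [0,0,0],"fingers": 0.5}
    - {"delta_pos": [0.0032,0.0013,0.1293],"turn": [0,0,0],"fingers": 0.5}
    - {"delta_pos": [0.0032,0.0013,0.1293],"turn": [0,0,0],"fingers": 0.5}
    - {"delta_pos": [0.0032,0.0013,0.1293],"turn": [0,0,0],"fingers": 0.75}
    - {"delta_pos": [0.0032,0.0013,0.1293],"turn": [0,0,0],"fingers": 0.75}
    - {"delta_pos": [0.0032,0.0013,0.1293],"turn": [0,0,0],"fingers": 0.75}
    - {"delta_pos": [0.0032,0.0013,0.1293],"turn": [0,0,0],"fingers": 0.75}
  force: 30

```text
clock: 4.35
position: [0.4638, -0.021, 0.1062]
ee_rot: [0.725, 0.688, 0.001, 0.0]
ft_force: [-1.4, -0.6, 7.3]
grip_width: 0.358
grasp_force: 30.1
```

In the tool's units: -0.1 m is -0.1333, -0.08 m is -0.1067.

>>> move_arm:
  plan:
    - {"delta_pos": [0,0,-0.0133],"turn": [0,0,0],"fingers": 0.75}
    - {"delta_pos": [0,0,-0.0533],"turn": [0,0,0],"fingers": 0.75}
    - {"delta_pos": [0,0,-0.1067],"turn": [0,0,0],"fingers": 0.75}
    - {"delta_pos": [0,0,-0.1333],"turn": [0,0,0],"fingers": 0.75}
    - {"delta_pos": [0,0,-0.1333],"turn": [0,0,0],"fingers": 0.75}

```text
clock: 4.97
position: [0.4639, -0.021, 0.207]
ee_rot: [0.725, 0.688, 0.002, 0.001]
ft_force: [-0.1, -1.0, -0.5]
grip_width: 0.357
grasp_force: 29.8
```

```bash
python3 - <<'E'
from w import *
c=snap('wrist'); tips(c);rep(cloud(c),[.462,-.022],[.106,.092,.078,.064])
W=cloud(c).reshape(-1,3); q=W[(np.hypot(W[:,0]-.463,W[:,1]+.022)<.025)&(W[:,2]>.15)]
print(len(q)); print(np.percentile(q,[1,50,99],axis=0).round(4))
go(.392,-.28,.2,-3)
E
```

```text
tip z [0.0125 0.0135] inner |y| [0.0003 0.0072] x [0.0049 0.0156]
tip z [0.0124 0.014 ] inner |y| [0.0002 0.0075] x [0.0059 0.0155]
0.106 none
0.092 1913 z 0.0924 rect [465.3 -20.7  48.9  44.1  66.8] circ [465.1 -21.2  25.1] hex [465.  -21.4  44.2  36.5]
0.078 720 z 0.0782 rect [462.6 -17.9  57.1  51.4  11.6] circ [463.3 -20.8  28.9] hex [463.  -18.8  55.2  41.5]
0.064 1375 z 0.0642 rect [463.9 -22.4  68.   68.1  56.8] circ [463.7 -22.4  47. ] hex [464.1 -18.5  79.5  26.5]
17589
[[ 4.437e-01 -3.230e-02  1.999e-01]
 [ 4.633e-01 -9.400e-03  2.784e-01]
 [ 4.837e-01 -2.000e-04  2.992e-01]]
pos [ 0.4633 -0.021   0.2057] ang -3.0 j7 -0.11 t 5.03 | delta [-0.2624 -0.0577  0.0054] turn [ 0.0012 -0.0008  0.0005]
```

In the tool's units: -0.287 m is -0.3827, -0.278 m is -0.3707.

>>> move_arm:
  plan:
    - {"delta_pos": [-0.0373,-0.008,0],"turn": [0,0,0],"fingers": 0.75}
    - {"delta_pos": [-0.0853,-0.0187,0],"turn": [0,0,0],"fingers": 0.75}
    - {"delta_pos": [-0.1333,-0.0267,0],"turn": [0,0,0],"fingers": 0.75}
    - {"delta_pos": [-0.1867,-0.0373,0],"turn": [0,0,0],"fingers": 0.75}
    - {"delta_pos": [-0.24,-0.048,0],"turn": [0,0,0],"fingers": 0.75}
    - {"delta_pos": [-0.2933,-0.0587,0],"turn": [0,0,0],"fingers": 0.75}
    - {"delta_pos": [-0.3467,-0.0667,0],"turn": [0,0,0],"fingers": 0.75}
    - {"delta_pos": [-0.3707,-0.0747,0],"turn": [0,0,0],"fingers": 0.75}
    - {"delta_pos": [-0.3827,-0.076,0],"turn": [0,0,0],"fingers": 0.75}
    - {"delta_pos": [-0.3827,-0.076,0],"turn": [0,0,0],"fingers": 0.75}
    - {"delta_pos": [-0.3827,-0.076,0],"turn": [0,0,0],"fingers": 0.75}

```text
clock: 6.4
position: [0.3916, -0.3037, 0.205]
ee_rot: [0.725, 0.689, 0.0, -0.0]
ft_force: [0.3, 0.6, -0.4]
grip_width: 0.355
grasp_force: 29.8
```

```bash
python3 - <<'E'
from w import *
c=snap('wrist'); save(c,'w2'); tips(c);rep(cloud(c),[.392,-.305],[.054],r=.03)
go(.392,-.305,.0695,-3)
E
```

```text
tip z [0.0126 0.0134] inner |y| [0.0003 0.0073] x [0.0066 0.0156]
tip z [0.0125 0.0131] inner |y| [0.0002 0.0071] x [0.007  0.0156]
0.054 382 z 0.0538 rect [ 393.2 -302.5   26.3   25.3   86.7] circ [ 393.2 -302.7   13.4] hex [ 393.1 -302.5   26.    57. ]
pos [ 0.3917 -0.3037  0.2051] ang -2.9 j7 0.59 t 6.45 | delta [-0.0013  0.0004  0.1356] turn [-0.0002 -0.0005  0.0018]
```

View pics/w2.png

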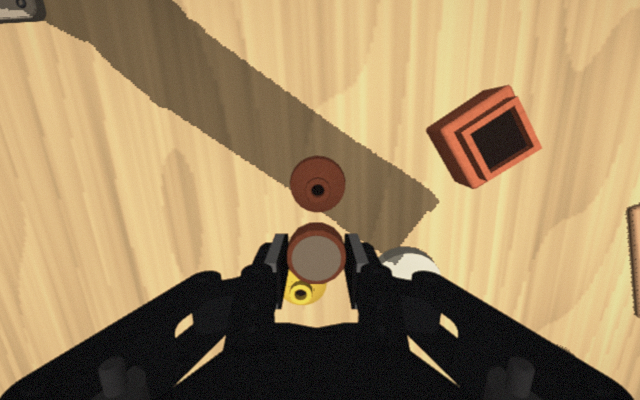

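In the tool's units: 0.136 m is 0.1813, 0.135 m is 0.18.

>>> move_arm:
  plan:
    - {"delta_pos": [0.0008,0.0013,0.0467],"turn": [0,0,0],"fingers": 0.75}
    - {"delta_pos": [0.0008,0.0013,0.1],"turn": [0,0,0],"fingers": 0.75}
    - {"delta_pos": [0.0008,0.0013,0.1467],"turn": [0,0,0],"fingers": 0.75}
    - {"delta_pos": [0.0008,0.0013,0.1667],"turn": [0,0,0],"fingers": 0.75}
    - {"delta_pos": [0.0008,0.0013,0.176],"turn": [0,0,0],"fingers": 0.75}
    - {"delta_pos": [0.0008,0.0013,0.18],"turn": [0,0,0],"fingers": 0.75}
    - {"delta_pos": [0.0008,0.0013,0.1813],"turn": [0,0,0],"fingers": 0.75}
    - {"delta_pos": [0.0008,0.0013,0.1813],"turn": [0,0,0],"fingers": 0.75}

```text
clock: 7.45
position: [0.3927, -0.3042, 0.0698]
ee_rot: [0.725, 0.689, 0.0, 0.0]
ft_force: [-0.5, -0.2, 0.3]
grip_width: 0.359
grasp_force: 29.8
```

```bash
python3 - <<'E'
from w import *
c=snap('wrist'); o=get_obs();print(o['ft_force']);go(.393,-.303,.068,-3)
c=snap('side'); W=cloud(c); rep(W,[.393,-.304],[.068],r=.03); save(c,'s2')
cv2.imwrite('pics/s2c.png',cv2.resize(c['color'][260:370,190:340,::-1],None,fx=4,fy=4))
E
```

```text
[0.52232049 0.31802226 0.27401055]
pos [ 0.3927 -0.3042  0.0698] ang -3.0 j7 0.79 t 7.5 | delta [0.0013 0.0003 0.0018] turn [0.001  0.     0.0004]
0.068 248 z 0.0689 rect [ 392.3 -310.2   36.2   45.9   51.6] circ [ 391.3 -311.3   27.8] hex [ 390.6 -307.9   41.6   45. ]
```

View pics/s2c.png

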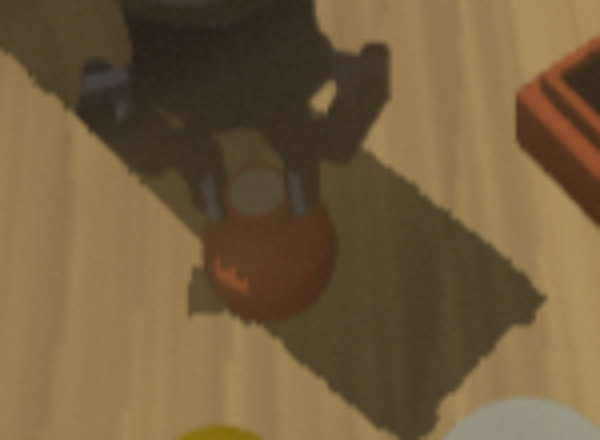

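The side crop shows the lid (258,190) held just above the jar neck, which is centred at about (262,215). I'll lower it 1.5 mm, release and rise.

In the tool's units: 0.0017 m is 0.0023, 0.001 m is 0.0013.

>>> move_arm:
  plan:
    - {"delta_pos": [0.0007,0.0004,0.0013],"turn": [0,0,0],"fingers": 0.75}
    - {"delta_pos": [0.0007,0.0004,0.0023],"turn": [0,0,0],"fingers": 0.75}
    - {"delta_pos": [0.0007,0.0004,0.0023],"turn": [0,0,0],"fingers": 0.75}

```text
clock: 7.92
position: [0.3929, -0.3037, 0.0682]
ee_rot: [0.725, 0.688, 0.0, -0.0]
ft_force: [-3.2, 3.3, 11.8]
grip_width: 0.355
grasp_force: 30.7
```

In the tool's units: -0.135 m is -0.18, -0.08 m is -0.1067.

>>> move_arm:
  plan:
    - {"delta_pos": [0,0,0],"turn": [0,0,0],"fingers": 0.6}
    - {"delta_pos": [0,0,0],"turn": [0,0,0],"fingers": 0.5}
    - {"delta_pos": [0,0,0],"turn": [0,0,0],"fingers": 0.5}
    - {"delta_pos": [0,0,0],"turn": [0,0,0],"fingers": 0.5}
    - {"delta_pos": [0,0,-0.04],"turn": [0,0,0],"fingers": 0.5}
    - {"delta_pos": [0,0,-0.1067],"turn": [0,0,0],"fingers": 0.5}
    - {"delta_pos": [0,0,-0.18],"turn": [0,0,0],"fingers": 0.3}
    - {"delta_pos": [0,0,-0.18],"turn": [0,0,0],"fingers": 0.3}
    - {"delta_pos": [0,0,-0.18],"turn": [0,0,0],"fingers": 0.3}

```text
clock: 9.05
position: [0.3926, -0.3032, 0.2021]
ee_rot: [0.725, 0.689, 0.0, -0.0]
ft_force: [0.4, -0.5, -0.6]
grip_width: 0.702
grasp_force: 0.0
```

```bash
python3 - <<'E'
from w import *
c=snap('wrist'); rep(cloud(c),[.392,-.305],[.068],r=.03)
go(.4645,-.022,.2,36.5)
c=snap('side'); rep(cloud(c),[.392,-.305],[.068],r=.03)
c=snap('scene'); rep(cloud(c),[.392,-.305],[.068],r=.03)
E
```

```text
0.068 785 z 0.0683 rect [ 392.5 -303.3   30.4   30.7   88.5] circ [ 392.7 -303.5   15.8] hex [ 392.5 -303.4   30.8   58.5]
pos [ 0.3922 -0.3031  0.2016] ang -3.0 j7 0.6 t 9.1 | delta [0.2845 0.0577 0.0017] turn [-0.001  -0.0012 -0.6888]
0.068 217 z 0.0676 rect [ 391.9 -305.8   31.2   30.4   62.9] circ [ 391.6 -305.5   15.9] hex [ 391.6 -305.7   30.7   34.5]
0.068 119 z 0.0683 rect [ 391.8 -305.3   30.4   31.     9.2] circ [ 391.9 -306.    16.5] hex [ 392.2 -305.3   31.    33. ]
```

In the tool's units: 0.2845 m is 0.3793, 0.19 m is 0.2533, -0.69 rad is -0.3295.

>>> move_arm:
  plan:
    - {"delta_pos": [0.0533,0.0107,0],"turn": [0,0,-0.0477],"fingers": 0.3}
    - {"delta_pos": [0.12,0.024,0],"turn": [0,0,-0.0955],"fingers": 0.3}
    - {"delta_pos": [0.1867,0.0373,0],"turn": [0,0,-0.1432],"fingers": 0.3}
    - {"delta_pos": [0.2533,0.0507,0],"turn": [0,0,-0.191],"fingers": 0.3}
    - {"delta_pos": [0.32,0.064,0],"turn": [0,0,-0.2387],"fingers": 0.3}
    - {"delta_pos": [0.36,0.0733,0],"turn": [0,0,-0.2865],"fingers": 0.3}
    - {"delta_pos": [0.3793,0.0773,0],"turn": [0,0,-0.3295],"fingers": 0.3}
    - {"delta_pos": [0.3793,0.0773,0],"turn": [0,0,-0.3295],"fingers": 0.3}
    - {"delta_pos": [0.3793,0.0773,0],"turn": [0,0,-0.3295],"fingers": 0.3}

```text
clock: 10.32
position: [0.4649, -0.0236, 0.2021]
ee_rot: [0.451, 0.892, -0.0, -0.0]
ft_force: [0.1, 0.5, 0.2]
grip_width: 0.697
grasp_force: 0.0
```

```bash
python3 - <<'E'
from w import *
c=snap('wrist'); rep(cloud(c),[.464,-.022],[.092,.078,.064])
go(.4645,-.022,.092,36.5)
E
```

```text
0.092 2042 z 0.0924 rect [464.4 -21.7  49.8  44.2   6.3] circ [464.7 -21.7  25.2] hex [464.8 -21.7  44.2  36.5]
0.078 766 z 0.0783 rect [459.9 -19.2  57.   50.   57.9] circ [463.  -21.1  28.8] hex [461.1 -19.8  54.8  28. ]
0.064 1621 z 0.0642 rect [463.6 -23.   68.4  68.2  56.8] circ [463.5 -22.9  46.9] hex [463.8 -22.9  82.9  27. ]
pos [ 0.465  -0.0236  0.2023] ang 36.4 j7 0.58 t 10.38 | delta [0.0016 0.0006 0.1103] turn [-0.0006 -0.0002 -0.0022]
```

In the tool's units: 0.112 m is 0.1493, 0.105 m is 0.14.

>>> move_arm:
  plan:
    - {"delta_pos": [0.0021,0.0013,0.06],"turn": [0,0,0],"fingers": 0.3}
    - {"delta_pos": [0.0021,0.0013,0.1133],"turn": [0,0,0],"fingers": 0.3}
    - {"delta_pos": [0.0021,0.0013,0.14],"turn": [0,0,0],"fingers": 0.3}
    - {"delta_pos": [0.0021,0.0013,0.1493],"turn": [0,0,0],"fingers": 0.3}
    - {"delta_pos": [0.0021,0.0013,0.1493],"turn": [0,0,0],"fingers": 0.4}
    - {"delta_pos": [0.0021,0.0013,0.1493],"turn": [0,0,0],"fingers": 0.6}
    - {"delta_pos": [0.0021,0.0013,0.1493],"turn": [0,0,0],"fingers": 0.6}
    - {"delta_pos": [0.0021,0.0013,0.1493],"turn": [0,0,0],"fingers": 0.6}
    - {"delta_pos": [0.0021,0.0013,0.1493],"turn": [0,0,0],"fingers": 0.6}
  force: 30

```text
clock: 11.5
position: [0.4658, -0.0207, 0.0915]
ee_rot: [0.45, 0.893, 0.001, 0.001]
ft_force: [-1.0, 0.2, 8.4]
grip_width: 0.505
grasp_force: 31.3
```

In the tool's units: -0.12 m is -0.16, -0.08 m is -0.1067.

>>> move_arm:
  plan:
    - {"delta_pos": [0,0,-0.0133],"turn": [0,0,0],"fingers": 0.6}
    - {"delta_pos": [0,0,-0.0533],"turn": [0,0,0],"fingers": 0.6}
    - {"delta_pos": [0,0,-0.1067],"turn": [0,0,0],"fingers": 0.6}
    - {"delta_pos": [0,0,-0.16],"turn": [0,0,0],"fingers": 0.6}
    - {"delta_pos": [0,0,-0.16],"turn": [0,0,0],"fingers": 0.6}
    - {"delta_pos": [0,0,-0.16],"turn": [0,0,0],"fingers": 0.6}

```text
clock: 12.25
position: [0.4649, -0.0206, 0.2104]
ee_rot: [0.45, 0.893, 0.0, -0.0]
ft_force: [-1.1, 0.4, -1.1]
grip_width: 0.503
grasp_force: 30.8
```

```bash
python3 - <<'E'
from w import *
c=snap('wrist'); tips(c);rep(cloud(c),[.464,-.022],[.092,.078,.064])
go(.5763,.2465,.21,25.5)
E
```

```text
tip z [0.0129 0.0139] inner |y| [0.0093 0.0152] x [0.0127 0.0197]
tip z [0.0126 0.0137] inner |y| [0.0093 0.015 ] x [0.0128 0.0197]
0.092 none
0.078 2198 z 0.0784 rect [460.5 -17.5  57.   48.4  38.5] circ [463.  -20.9  28.7] hex [461.2 -18.8  54.1   8.5]
0.064 1292 z 0.0643 rect [463.5 -22.6  67.8  67.7  56.9] circ [463.6 -22.8  46.9] hex [461.6 -18.6  78.3  57. ]
pos [ 0.4646 -0.0207  0.2099] ang 36.6 j7 0.57 t 12.3 | delta [ 1.481e-01  2.488e-01 -2.000e-04] turn [-0.001  -0.0005  0.193 ]
```

In the tool's units: 0.249 m is 0.332, 0.092 m is 0.1227, 0.193 rad is 0.0922.

>>> move_arm:
  plan:
    - {"delta_pos": [0.016,0.0267,0],"turn": [0,0,0.0095],"fingers": 0.6}
    - {"delta_pos": [0.0427,0.072,0],"turn": [0,0,0.0191],"fingers": 0.6}
    - {"delta_pos": [0.0733,0.1227,0],"turn": [0,0,0.0334],"fingers": 0.6}
    - {"delta_pos": [0.104,0.1747,0],"turn": [0,0,0.0477],"fingers": 0.6}
    - {"delta_pos": [0.1333,0.224,0],"turn": [0,0,0.0621],"fingers": 0.6}
    - {"delta_pos": [0.1627,0.2733,0],"turn": [0,0,0.0764],"fingers": 0.6}
    - {"delta_pos": [0.1867,0.3133,0],"turn": [0,0,0.0859],"fingers": 0.6}
    - {"delta_pos": [0.1973,0.332,0],"turn": [0,0,0.0922],"fingers": 0.6}
    - {"delta_pos": [0.1973,0.332,0],"turn": [0,0,0.0922],"fingers": 0.6}
    - {"delta_pos": [0.1973,0.332,0],"turn": [0,0,0.0922],"fingers": 0.6}

```text
clock: 13.55
position: [0.577, 0.2446, 0.2106]
ee_rot: [0.534, 0.845, -0.0, 0.0]
ft_force: [0.2, -0.2, -0.6]
grip_width: 0.506
grasp_force: 30.8
```

```bash
python3 - <<'E'
from w import *
c=snap('wrist'); save(c,'w3'); tips(c);rep(cloud(c),[.576,.247],[.07,.054],r=.045)
go(.5763,.2465,.085,25.5)
E
```

```text
tip z [0.0127 0.0139] inner |y| [0.0098 0.0159] x [0.0127 0.0195]
tip z [0.0125 0.014 ] inner |y| [0.0095 0.0157] x [0.0128 0.0198]
0.07 669 z 0.07 rect [576.7 250.4  38.   39.6  23.5] circ [577.7 248.7  21.7] hex [577.7 248.6  38.2  25. ]
0.054 2311 z 0.0544 rect [575.7 253.3  65.7  65.7  24.2] circ [577.6 249.   37.6] hex [577.7 248.6  66.   25.5]
pos [0.577  0.2447 0.2108] ang 25.4 j7 0.13 t 13.6 | delta [2.000e-03 1.000e-04 1.258e-01] turn [-0.0001  0.0002 -0.002 ]
```

View pics/w3.png

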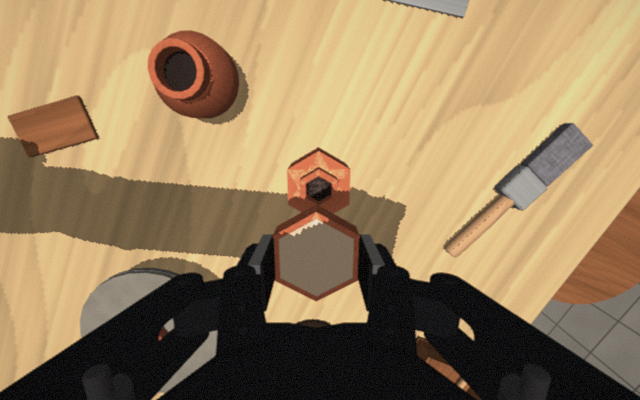

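In the tool's units: 0.1265 m is 0.1687, 0.0029 m is 0.0039.

>>> move_arm:
  plan:
    - {"delta_pos": [0.0039,0.0023,0.0467],"turn": [0,0,0],"fingers": 0.6}
    - {"delta_pos": [0.0039,0.0023,0.1],"turn": [0,0,0],"fingers": 0.6}
    - {"delta_pos": [0.0039,0.0023,0.14],"turn": [0,0,0],"fingers": 0.6}
    - {"delta_pos": [0.0039,0.0023,0.1573],"turn": [0,0,0],"fingers": 0.6}
    - {"delta_pos": [0.0039,0.0023,0.164],"turn": [0,0,0],"fingers": 0.6}
    - {"delta_pos": [0.0039,0.0023,0.1673],"turn": [0,0,0],"fingers": 0.6}
    - {"delta_pos": [0.0039,0.0023,0.1687],"turn": [0,0,0],"fingers": 0.6}
    - {"delta_pos": [0.0039,0.0023,0.1687],"turn": [0,0,0],"fingers": 0.6}
    - {"delta_pos": [0.0039,0.0023,0.1687],"turn": [0,0,0],"fingers": 0.6}

```text
clock: 14.72
position: [0.5775, 0.25, 0.0845]
ee_rot: [0.534, 0.846, 0.0, 0.0]
ft_force: [-0.0, 0.0, -0.2]
grip_width: 0.503
grasp_force: 30.7
```

In the tool's units: -0.0012 m is -0.0016, -0.0006 m is -0.0008.

>>> move_arm:
  plan:
    - {"delta_pos": [-0.0016,-0.0008,0],"turn": [0,0,0],"fingers": 0.6}
    - {"delta_pos": [-0.0016,-0.0008,0.0008],"turn": [0,0,0],"fingers": 0.6}
    - {"delta_pos": [-0.0016,-0.0008,0.0016],"turn": [0,0,0],"fingers": 0.6}
    - {"delta_pos": [-0.0016,-0.0008,0.0016],"turn": [0,0,0],"fingers": 0.6}

```text
clock: 15.22
position: [0.5774, 0.2484, 0.0836]
ee_rot: [0.534, 0.846, 0.0, -0.0]
ft_force: [-2.5, -2.1, 7.0]
grip_width: 0.502
grasp_force: 31.5
```

In the tool's units: -0.125 m is -0.1667, -0.08 m is -0.1067.

>>> move_arm:
  plan:
    - {"delta_pos": [0,0,0],"turn": [0,0,0],"fingers": 0.45}
    - {"delta_pos": [0,0,0],"turn": [0,0,0],"fingers": 0.35}
    - {"delta_pos": [0,0,0],"turn": [0,0,0],"fingers": 0.3}
    - {"delta_pos": [0,0,0],"turn": [0,0,0],"fingers": 0.3}
    - {"delta_pos": [0,0,-0.04],"turn": [0,0,0],"fingers": 0.3}
    - {"delta_pos": [0,0,-0.1067],"turn": [0,0,0],"fingers": 0.3}
    - {"delta_pos": [0,0,-0.1667],"turn": [0,0,0],"fingers": 0.1}
    - {"delta_pos": [0,0,-0.1667],"turn": [0,0,0],"fingers": 0.1}
    - {"delta_pos": [0,0,-0.1667],"turn": [0,0,0],"fingers": 0.1}

```text
clock: 16.35
position: [0.577, 0.2485, 0.2072]
ee_rot: [0.534, 0.846, -0.0, -0.0]
ft_force: [1.1, 0.2, -0.3]
grip_width: 0.9
grasp_force: 0.0
```

```bash
python3 - <<'E'
from w import *
c=snap('wrist'); rep(cloud(c),[.577,.247],[.084,.054],r=.045)
go(.463,-.022,.2,0)
c=snap('side'); rep(cloud(c),[.577,.247],[.084],r=.04)
c=snap('scene'); rep(cloud(c),[.577,.247],[.084],r=.04)
E
```

```text
0.084 1858 z 0.0844 rect [577.4 248.7  43.9  50.2  24.7] circ [577.4 248.3  25.5] hex [577.4 248.3  44.2  25.5]
0.054 1438 z 0.0541 rect [577.9 248.8  75.1  66.   55.6] circ [578.1 248.4  37.8] hex [577.7 248.5  66.2  25.5]
pos [0.5767 0.2484 0.2067] ang 25.5 j7 0.13 t 16.4 | delta [-0.1951 -0.219   0.007 ] turn [-1.700e-03  4.000e-04  4.451e-01]
0.084 128 z 0.0833 rect [575.9 245.1  44.3  47.7  22.6] circ [575.9 244.9  24.9] hex [575.8 245.2  44.7  22.5]
0.084 174 z 0.0837 rect [575.4 245.9  42.3  50.3  30.7] circ [576.5 246.2  25.5] hex [576.3 245.8  45.9  31.5]
```

>>> move_arm:
  plan:
    - {"delta_pos": [-0.04,-0.044,0],"turn": [0,0,0],"fingers": 0.1}
    - {"delta_pos": [-0.0867,-0.0973,0],"turn": [0,0,0],"fingers": 0.1}
    - {"delta_pos": [-0.1333,-0.1493,0],"turn": [0,0,0],"fingers": 0.1}
    - {"delta_pos": [-0.18,-0.2013,0],"turn": [0,0,0],"fingers": 0.1}
    - {"delta_pos": [-0.22,-0.2467,0],"turn": [0,0,0],"fingers": 0.1}
    - {"delta_pos": [-0.2467,-0.2773,0.0067],"turn": [0,0,0],"fingers": 0.1}
    - {"delta_pos": [-0.26,-0.292,0.0067],"turn": [0,0,0],"fingers": 0.1}
    - {"delta_pos": [-0.26,-0.292,0.0067],"turn": [0,0,0],"fingers": 0.1}
    - {"delta_pos": [-0.26,-0.292,0.0067],"turn": [0,0,0],"fingers": 0.1}

```text
clock: 17.62
position: [0.4641, -0.0204, 0.2029]
ee_rot: [0.533, 0.846, -0.0, 0.0]
ft_force: [-0.0, 0.8, -0.2]
grip_width: 0.9
grasp_force: 0.0
```

```bash
python3 - <<'E'
from w import *
c=snap('wrist'); rep(cloud(c),[.464,-.022],[.078,.064]); tips(c)
go(.4635,-.0215,.0735,25.5)
E
```

```text
0.078 2763 z 0.0784 rect [462.9 -21.   57.   56.9  52. ] circ [463.2 -21.   29. ] hex [463.2 -21.   57.2   2. ]
0.064 1631 z 0.0642 rect [463.7 -22.7  68.1  68.2  56.9] circ [463.9 -22.5  46.8] hex [464.  -22.5  83.   27. ]
tip z [0.0002 0.0014] inner |y| [0.0383 0.0386] x [-0.0096  0.0114]
tip z [0.0004 0.0016] inner |y| [0.038  0.0384] x [-0.0099  0.0114]
pos [ 0.464  -0.0204  0.2029] ang 25.6 j7 0.38 t 17.68 | delta [-0.0007 -0.0009  0.1294] turn [-0.0002  0.0004  0.0019]
```

In the tool's units: 0.129 m is 0.172, 0.118 m is 0.1573.

>>> move_arm:
  plan:
    - {"delta_pos": [-0.0008,-0.0012,0.06],"turn": [0,0,0],"fingers": 0.1}
    - {"delta_pos": [-0.0008,-0.0012,0.12],"turn": [0,0,0],"fingers": 0.1}
    - {"delta_pos": [-0.0008,-0.0012,0.1573],"turn": [0,0,0],"fingers": 0.1}
    - {"delta_pos": [-0.0008,-0.0012,0.172],"turn": [0,0,0],"fingers": 0.1}
    - {"delta_pos": [-0.0008,-0.0012,0.172],"turn": [0,0,0],"fingers": 0.2}
    - {"delta_pos": [-0.0008,-0.0012,0.172],"turn": [0,0,0],"fingers": 0.45}
    - {"delta_pos": [-0.0008,-0.0012,0.172],"turn": [0,0,0],"fingers": 0.45}
    - {"delta_pos": [-0.0008,-0.0012,0.172],"turn": [0,0,0],"fingers": 0.45}
    - {"delta_pos": [-0.0008,-0.0012,0.172],"turn": [0,0,0],"fingers": 0.45}
  force: 30

```text
clock: 18.8
position: [0.464, -0.0224, 0.0751]
ee_rot: [0.534, 0.846, 0.001, 0.001]
ft_force: [-0.9, 0.6, 8.8]
grip_width: 0.664
grasp_force: 32.4
```

In the tool's units: -0.145 m is -0.1933, -0.135 m is -0.18.

>>> move_arm:
  plan:
    - {"delta_pos": [0,0,-0.0133],"turn": [0,0,0],"fingers": 0.45}
    - {"delta_pos": [0,0,-0.0533],"turn": [0,0,0],"fingers": 0.45}
    - {"delta_pos": [0,0,-0.12],"turn": [0,0,0],"fingers": 0.45}
    - {"delta_pos": [0,0,-0.18],"turn": [0,0,0],"fingers": 0.45}
    - {"delta_pos": [0,0,-0.1933],"turn": [0,0,0],"fingers": 0.45}
    - {"delta_pos": [0,0,-0.1933],"turn": [0,0,0],"fingers": 0.45}

```text
clock: 19.55
position: [0.4632, -0.0226, 0.2193]
ee_rot: [0.534, 0.846, 0.001, 0.0]
ft_force: [0.3, -0.5, -0.9]
grip_width: 0.663
grasp_force: 32.4
```

```bash
python3 - <<'E'
from w import *
c=snap('wrist'); tips(c);rep(cloud(c),[.464,-.022],[.078,.064])
go(.4168,.2918,.22,25.5)
E
```

```text
tip z [0.0056 0.0099] inner |y| [0.0221 0.0285] x [-0.01    0.0195]
tip z [0.0051 0.0101] inner |y| [0.0218 0.0283] x [-0.0103  0.0198]
0.078 none
0.064 2850 z 0.0643 rect [463.6 -22.6  68.   67.8  56.8] circ [463.6 -21.9  46.4] hex [459.6 -14.7  73.6  56.5]
pos [ 0.4626 -0.0226  0.2183] ang 25.5 j7 0.37 t 19.6 | delta [ 0.3035  0.094  -0.0016] turn [-0.0004 -0.0005  0.    ]
```

In the tool's units: 0.3035 m is 0.4047, 0.094 m is 0.1253.

>>> move_arm:
  plan:
    - {"delta_pos": [0.0333,0.0107,0],"turn": [0,0,0],"fingers": 0.45}
    - {"delta_pos": [0.0867,0.0267,0],"turn": [0,0,0],"fingers": 0.45}
    - {"delta_pos": [0.1467,0.0453,0],"turn": [0,0,0],"fingers": 0.45}
    - {"delta_pos": [0.2067,0.064,0],"turn": [0,0,0],"fingers": 0.45}
    - {"delta_pos": [0.2667,0.0827,0],"turn": [0,0,0],"fingers": 0.45}
    - {"delta_pos": [0.3267,0.1013,0],"turn": [0,0,0],"fingers": 0.45}
    - {"delta_pos": [0.3733,0.116,0],"turn": [0,0,0],"fingers": 0.45}
    - {"delta_pos": [0.3973,0.124,0],"turn": [0,0,0],"fingers": 0.45}
    - {"delta_pos": [0.4047,0.1253,0],"turn": [0,0,0],"fingers": 0.45}
    - {"delta_pos": [0.4047,0.1253,0],"turn": [0,0,0],"fingers": 0.45}
    - {"delta_pos": [0.4047,0.1253,0],"turn": [0,0,0],"fingers": 0.45}

```text
clock: 20.98
position: [0.4177, 0.2904, 0.2189]
ee_rot: [0.534, 0.845, 0.0, 0.0]
ft_force: [-0.3, -0.3, -1.0]
grip_width: 0.663
grasp_force: 32.4
```

```bash
python3 - <<'E'
from w import *
c=snap('wrist'); save(c,'w4'); tips(c);rep(cloud(c),[.417,.292],[.078],r=.045)
go(.418,.2935,.0895,25.5)
E
```

```text
tip z [0.0055 0.0089] inner |y| [0.022  0.0284] x [-0.01    0.0196]
tip z [0.0045 0.0089] inner |y| [0.0195 0.0283] x [-0.0101  0.0195]
0.078 634 z 0.0779 rect [414.7 300.7  48.6  35.8  24.8] circ [417.1 294.9  24.7] hex [415.4 298.6  44.7  55. ]
pos [0.4177 0.2906 0.2191] ang 25.4 j7 -0.22 t 21.02 | delta [0.0025 0.0015 0.1296] turn [ 0.0002 -0.0001 -0.0018]
```

View pics/w4.png

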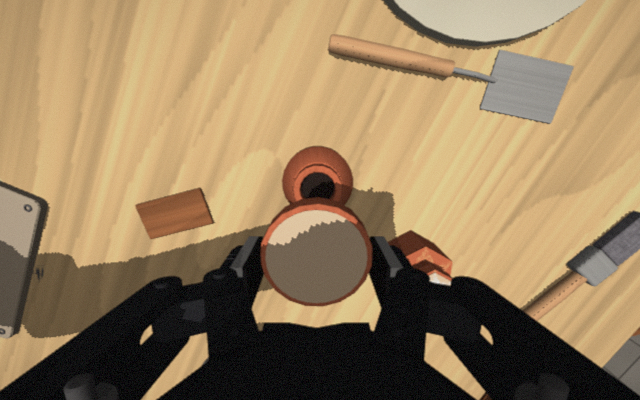

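In the tool's units: 0.128 m is 0.1707, 0.0025 m is 0.0033.

>>> move_arm:
  plan:
    - {"delta_pos": [0.0033,0.0016,0.0467],"turn": [0,0,0],"fingers": 0.45}
    - {"delta_pos": [0.0033,0.0016,0.1],"turn": [0,0,0],"fingers": 0.45}
    - {"delta_pos": [0.0033,0.0016,0.14],"turn": [0,0,0],"fingers": 0.45}
    - {"delta_pos": [0.0033,0.0016,0.16],"turn": [0,0,0],"fingers": 0.45}
    - {"delta_pos": [0.0033,0.0016,0.168],"turn": [0,0,0],"fingers": 0.45}
    - {"delta_pos": [0.0033,0.0016,0.1707],"turn": [0,0,0],"fingers": 0.45}
    - {"delta_pos": [0.0033,0.0016,0.1707],"turn": [0,0,0],"fingers": 0.45}
    - {"delta_pos": [0.0033,0.0016,0.1707],"turn": [0,0,0],"fingers": 0.45}

```text
clock: 22.02
position: [0.4175, 0.2948, 0.0916]
ee_rot: [0.534, 0.846, 0.001, 0.0]
ft_force: [-0.7, -0.5, 0.6]
grip_width: 0.661
grasp_force: 32.4
```

In the tool's units: 0.0024 m is 0.0032, -0.001 m is -0.0013.

>>> move_arm:
  plan:
    - {"delta_pos": [-0.0013,-0.0003,0.0013],"turn": [0,0,0],"fingers": 0.45}
    - {"delta_pos": [-0.0013,-0.0003,0.0024],"turn": [0,0,0],"fingers": 0.45}
    - {"delta_pos": [-0.0013,-0.0003,0.0032],"turn": [0,0,0],"fingers": 0.45}
    - {"delta_pos": [-0.0013,-0.0003,0.0032],"turn": [0,0,0],"fingers": 0.45}

```text
clock: 22.52
position: [0.4176, 0.2935, 0.0891]
ee_rot: [0.534, 0.846, 0.0, -0.0]
ft_force: [-3.4, -1.8, 7.7]
grip_width: 0.661
grasp_force: 33.2
```

In the tool's units: -0.125 m is -0.1667, -0.08 m is -0.1067.

>>> move_arm:
  plan:
    - {"delta_pos": [0,0,0],"turn": [0,0,0],"fingers": 0.3}
    - {"delta_pos": [0,0,0],"turn": [0,0,0],"fingers": 0.2}
    - {"delta_pos": [0,0,0],"turn": [0,0,0],"fingers": 0.12}
    - {"delta_pos": [0,0,0],"turn": [0,0,0],"fingers": 0.12}
    - {"delta_pos": [0,0,-0.04],"turn": [0,0,0],"fingers": 0.12}
    - {"delta_pos": [0,0,-0.1067],"turn": [0,0,0],"fingers": 0.12}
    - {"delta_pos": [0,0,-0.1667],"turn": [0,0,0],"fingers": 0.0}
    - {"delta_pos": [0,0,-0.1667],"turn": [0,0,0],"fingers": 0.0}
    - {"delta_pos": [0,0,-0.1667],"turn": [0,0,0],"fingers": 0.0}

```text
clock: 23.65
position: [0.4172, 0.2934, 0.2129]
ee_rot: [0.534, 0.846, -0.0, -0.0]
ft_force: [-0.4, -1.7, -0.7]
grip_width: 0.999
grasp_force: 0.0
```

```bash
python3 - <<'E'
from w import *
c=snap('wrist'); rep(cloud(c),[.417,.292],[.092],r=.045)
go(.4635,-.0225,.2,56.8)
go(.4635,-.0225,.2,-33.2)
c=snap('side'); rep(cloud(c),[.417,.292],[.092],r=.045)
c=snap('scene'); rep(cloud(c),[.417,.292],[.092],r=.045)
E
```

```text
0.092 2860 z 0.0924 rect [416.9 295.1  56.8  56.6  65.4] circ [416.9 294.9  28.9] hex [416.9 295.   56.8   5.5]
pos [0.417  0.2932 0.2124] ang 25.5 j7 -0.22 t 23.7 | delta [-0.305  -0.0939  0.0127] turn [-1.600e-03  1.000e-04 -5.462e-01]
pos [0.417  0.2932 0.2124] ang 25.5 j7 -0.22 t 23.7 | delta [-0.305  -0.0939  0.0127] turn [-0.0011  0.0012  1.0246]
0.092 182 z 0.0914 rect [415.8 292.6  58.8  52.5  88.3] circ [414.4 292.9  31. ] hex [414.9 293.   57.3   0. ]
0.092 227 z 0.0918 rect [417.  291.4  56.4  59.   48.3] circ [417.8 291.2  32.7] hex [416.3 291.6  59.4  22.5]
```

In the tool's units: -0.305 m is -0.4067, -0.295 m is -0.3933, -0.546 rad is -0.2607.

>>> move_arm:
  plan:
    - {"delta_pos": [-0.04,-0.012,0],"turn": [0,0,-0.0239],"fingers": 0.0}
    - {"delta_pos": [-0.1,-0.0307,0],"turn": [0,0,-0.0573],"fingers": 0.0}
    - {"delta_pos": [-0.1667,-0.0507,0],"turn": [0,0,-0.0955],"fingers": 0.0}
    - {"delta_pos": [-0.2333,-0.072,0],"turn": [0,0,-0.1432],"fingers": 0.0}
    - {"delta_pos": [-0.3,-0.092,0],"turn": [0,0,-0.191],"fingers": 0.0}
    - {"delta_pos": [-0.36,-0.1107,0],"turn": [0,0,-0.2292],"fingers": 0.0}
    - {"delta_pos": [-0.3933,-0.1213,0.016],"turn": [0,0,-0.2531],"fingers": 0.0}
    - {"delta_pos": [-0.4067,-0.1253,0.016],"turn": [0,0,-0.2607],"fingers": 0.0}
    - {"delta_pos": [-0.4067,-0.1253,0.016],"turn": [0,0,-0.2607],"fingers": 0.0}
    - {"delta_pos": [-0.4067,-0.1253,0.016],"turn": [0,0,-0.2607],"fingers": 0.0}

```text
clock: 25.05
position: [0.4637, -0.0216, 0.2012]
ee_rot: [0.286, 0.958, -0.0, -0.0]
ft_force: [0.9, 0.5, -0.3]
grip_width: 0.998
grasp_force: 0.0
```

```bash
python3 - <<'E'
from w import *
c=snap('wrist'); rep(cloud(c),[.464,-.022],[.064]); tips(c)
go(.4635,-.0225,.058,56.8)
E
```

```text
0.064 4530 z 0.0644 rect [463.5 -22.9  68.2  67.7  56.9] circ [463.5 -23.3  46.8] hex [463.4 -23.   82.8  27. ]
tip z [-0.0028 -0.002 ] inner |y| [0.0424 0.0429] x [-0.0101  0.0112]
tip z [-0.0028 -0.0012] inner |y| [0.0423 0.0427] x [-0.0099  0.0112]
pos [ 0.4638 -0.0215  0.2013] ang 56.8 j7 0.93 t 25.1 | delta [-0.0003 -0.001   0.1433] turn [-0.0002 -0.0003  0.0005]
```

In the tool's units: 0.143 m is 0.1907, -0.001 m is -0.0013.

>>> move_arm:
  plan:
    - {"delta_pos": [-0.0008,-0.0013,0.06],"turn": [0,0,0],"fingers": 0.0}
    - {"delta_pos": [-0.0008,-0.0013,0.12],"turn": [0,0,0],"fingers": 0.0}
    - {"delta_pos": [-0.0008,-0.0013,0.16],"turn": [0,0,0],"fingers": 0.0}
    - {"delta_pos": [-0.0008,-0.0013,0.1813],"turn": [0,0,0],"fingers": 0.0}
    - {"delta_pos": [-0.0008,-0.0013,0.1907],"turn": [0,0,0],"fingers": 0.0}
    - {"delta_pos": [-0.0008,-0.0013,0.1907],"turn": [0,0,0],"fingers": 0.1}
    - {"delta_pos": [-0.0008,-0.0013,0.1907],"turn": [0,0,0],"fingers": 0.33}
    - {"delta_pos": [-0.0008,-0.0013,0.1907],"turn": [0,0,0],"fingers": 0.33}
    - {"delta_pos": [-0.0008,-0.0013,0.1907],"turn": [0,0,0],"fingers": 0.33}
    - {"delta_pos": [-0.0008,-0.0013,0.1907],"turn": [0,0,0],"fingers": 0.33}
  force: 35

```text
clock: 26.35
position: [0.4646, -0.0233, 0.0595]
ee_rot: [0.286, 0.958, 0.001, 0.001]
ft_force: [-2.1, -0.8, 7.6]
grip_width: 0.784
grasp_force: 39.6
```

In the tool's units: -0.155 m is -0.2067, -0.135 m is -0.18.

>>> move_arm:
  plan:
    - {"delta_pos": [0,0,-0.0133],"turn": [0,0,0],"fingers": 0.33}
    - {"delta_pos": [0,0,-0.0533],"turn": [0,0,0],"fingers": 0.33}
    - {"delta_pos": [0,0,-0.12],"turn": [0,0,0],"fingers": 0.33}
    - {"delta_pos": [0,0,-0.18],"turn": [0,0,0],"fingers": 0.33}
    - {"delta_pos": [0,0,-0.2067],"turn": [0,0,0],"fingers": 0.33}
    - {"delta_pos": [0,0,-0.2067],"turn": [0,0,0],"fingers": 0.33}
    - {"delta_pos": [0,0,-0.2067],"turn": [0,0,0],"fingers": 0.33}

```text
clock: 27.22
position: [0.4633, -0.0235, 0.2127]
ee_rot: [0.286, 0.958, -0.0, -0.0]
ft_force: [0.0, -0.6, -1.6]
grip_width: 0.78
grasp_force: 40.3
```

```bash
python3 - <<'E'
from w import *
c=snap('wrist'); tips(c);rep(cloud(c),[.464,-.022],[.064])
go(.5718,-.2613,.22,32.5)
E
```

```text
tip z [-0.0014  0.0001] inner |y| [0.0009 0.0173] x [-0.0191  0.0192]
tip z [-0.0009  0.0001] inner |y| [0.0006 0.0171] x [-0.0191  0.0193]
0.064 none
pos [ 0.4632 -0.0235  0.2124] ang 56.8 j7 0.92 t 27.27 | delta [-0.2211 -0.1394 -0.0076] turn [-0.0015 -0.0009  0.4237]
```

```bash
python3 - <<'E'
from h import *
c=snap('wrist'); z=c['range_z'].astype(float); v,u=np.indices(z.shape)
P=(np.stack([(u-c['cx'])/c['fx']*z,(v-c['cy'])/c['fy']*z,z,np.ones_like(z)],-1)@np.array(c['tool_from_camera']).T)[z>0][:,:3]
P=P[(abs(P[:,0])<.045)&(abs(P[:,1])<.03)&(abs(P[:,2])<.02)]
q=P[P[:,0]<.03]
A=np.c_[q[:,:2],np.ones(len(q))]
for _ in range(3):
    s=np.linalg.lstsq(A,q[:,2],rcond=None)[0]; r=q[:,2]-A@s; k=abs(r)<max(.002,1.5*r.std()); q=q[k];A=A[k]
print(s.round(4),len(q),r.std().round(4)); print(np.percentile(P,[0,1,50,99,100],axis=0).round(4))
E
```

```text
[-0.0016 -0.     -0.0049] 13408 0.0006
[[-0.0336 -0.03   -0.0074]
 [-0.0318 -0.0294 -0.0062]
 [ 0.006  -0.0001 -0.0049]
 [ 0.0348  0.0294  0.0044]
 [ 0.0352  0.03    0.0077]]
```

In the tool's units: -0.221 m is -0.2947, -0.02 m is -0.0267, 0.424 rad is 0.2024.

>>> move_arm:
  plan:
    - {"delta_pos": [-0.0267,-0.016,0],"turn": [0,0,0.0239],"fingers": 0.33}
    - {"delta_pos": [-0.0667,-0.0413,0],"turn": [0,0,0.0477],"fingers": 0.33}
    - {"delta_pos": [-0.1133,-0.0707,0],"turn": [0,0,0.0764],"fingers": 0.33}
    - {"delta_pos": [-0.16,-0.1,0],"turn": [0,0,0.105],"fingers": 0.33}
    - {"delta_pos": [-0.2067,-0.1293,0],"turn": [0,0,0.1385],"fingers": 0.33}
    - {"delta_pos": [-0.2467,-0.1547,0],"turn": [0,0,0.1719],"fingers": 0.33}
    - {"delta_pos": [-0.28,-0.176,0],"turn": [0,0,0.1958],"fingers": 0.33}
    - {"delta_pos": [-0.2947,-0.1853,0],"turn": [0,0,0.2024],"fingers": 0.33}
    - {"delta_pos": [-0.2947,-0.1853,0],"turn": [0,0,0.2024],"fingers": 0.33}
    - {"delta_pos": [-0.2947,-0.1853,0],"turn": [0,0,0.2024],"fingers": 0.33}

```text
clock: 28.58
position: [0.5725, -0.2596, 0.2132]
ee_rot: [0.48, 0.877, 0.0, -0.0]
ft_force: [0.1, -0.7, -0.7]
grip_width: 0.781
grasp_force: 40.3
```

```bash
python3 - <<'E'
from w import *
c=snap('wrist'); save(c,'w5'); rep(cloud(c),[.572,-.261],[.062,.046],r=.06)
go(.573,-.26,.0715,32.5)
E
```

```text
0.062 592 z 0.0621 rect [ 564.5 -246.2   57.7   25.8   31.7] circ [ 564.5 -246.3   31.5] hex [ 564.  -246.2   50.     2. ]
0.046 1109 z 0.0458 rect [ 562.8 -243.4   78.2   39.3   32.5] circ [ 563.1 -244.5   42.5] hex [ 562.8 -243.9   69.5    2.5]
pos [ 0.5727 -0.2594  0.2134] ang 32.6 j7 1.22 t 28.62 | delta [-8.000e-04 -1.000e-04  1.419e-01] turn [ 0.0006 -0.0008  0.0016]
```

View pics/w5.png

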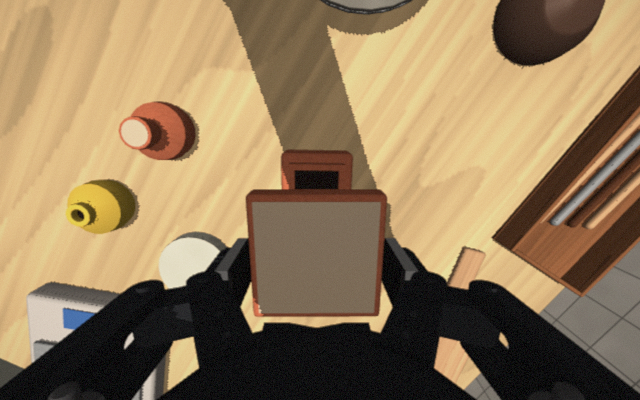

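In the tool's units: 0.14 m is 0.1867, 0.0001 m is 0.0001.

>>> move_arm:
  plan:
    - {"delta_pos": [-0.0013,0.0001,0.0467],"turn": [0,0,0],"fingers": 0.33}
    - {"delta_pos": [-0.0013,0.0001,0.1],"turn": [0,0,0],"fingers": 0.33}
    - {"delta_pos": [-0.0013,0.0001,0.1467],"turn": [0,0,0],"fingers": 0.33}
    - {"delta_pos": [-0.0013,0.0001,0.1733],"turn": [0,0,0],"fingers": 0.33}
    - {"delta_pos": [-0.0013,0.0001,0.1827],"turn": [0,0,0],"fingers": 0.33}
    - {"delta_pos": [-0.0013,0.0001,0.1867],"turn": [0,0,0],"fingers": 0.33}
    - {"delta_pos": [-0.0013,0.0001,0.1867],"turn": [0,0,0],"fingers": 0.33}
    - {"delta_pos": [-0.0013,0.0001,0.1867],"turn": [0,0,0],"fingers": 0.33}

```text
clock: 29.62
position: [0.5737, -0.2618, 0.0743]
ee_rot: [0.481, 0.877, 0.0, 0.001]
ft_force: [-0.3, -0.5, -1.9]
grip_width: 0.785
grasp_force: 40.3
```

In the tool's units: 0.0028 m is 0.0037, 0.001 m is 0.0013.

>>> move_arm:
  plan:
    - {"delta_pos": [0.0011,0,0.0013],"turn": [0,0,0],"fingers": 0.33}
    - {"delta_pos": [0.0011,0,0.0027],"turn": [0,0,0],"fingers": 0.33}
    - {"delta_pos": [0.0011,0,0.0037],"turn": [0,0,0],"fingers": 0.33}
    - {"delta_pos": [0.0011,0,0.0037],"turn": [0,0,0],"fingers": 0.33}

```text
clock: 30.12
position: [0.5729, -0.2608, 0.0717]
ee_rot: [0.481, 0.877, 0.0, 0.0]
ft_force: [-5.0, 2.8, 10.0]
grip_width: 0.779
grasp_force: 41.5
```

In the tool's units: -0.13 m is -0.1733, -0.08 m is -0.1067.

>>> move_arm:
  plan:
    - {"delta_pos": [0,0,0],"turn": [0,0,0],"fingers": 0.15}
    - {"delta_pos": [0,0,0],"turn": [0,0,0],"fingers": 0.0}
    - {"delta_pos": [0,0,0],"turn": [0,0,0],"fingers": 0.0}
    - {"delta_pos": [0,0,0],"turn": [0,0,0],"fingers": 0.0}
    - {"delta_pos": [0,0,-0.04],"turn": [0,0,0],"fingers": 0.0}
    - {"delta_pos": [0,0,-0.1067],"turn": [0,0,0],"fingers": 0.0}
    - {"delta_pos": [0,0,-0.1733],"turn": [0,0,0],"fingers": 0.0}
    - {"delta_pos": [0,0,-0.1733],"turn": [0,0,0],"fingers": 0.0}
    - {"delta_pos": [0,0,-0.1733],"turn": [0,0,0],"fingers": 0.0}

```text
clock: 31.25
position: [0.5727, -0.2606, 0.2002]
ee_rot: [0.481, 0.877, 0.0, -0.0]
ft_force: [-0.7, 0.6, -0.2]
grip_width: 1.002
grasp_force: 0.0
```

```bash
python3 - <<'E'
from w import *
c=snap('wrist'); rep(cloud(c),[.572,-.261],[.076,.046],r=.06)
o=get_obs();print(o['position'],o['ft_force'])
for n in ('side','scene'):
    c=snap(n); save(c,n+'9'); W=cloud(c)
    rep(W,[.572,-.261],[.076],r=.05); rep(W,[.392,-.305],[.068],r=.03); rep(W,[.576,.246],[.084],r=.04); rep(W,[.417,.292],[.092],r=.045)
E
```

```text
0.076 4908 z 0.0764 rect [ 572.1 -259.7   68.2   67.    32.4] circ [ 572.  -259.7   46.7] hex [ 572.3 -259.7   82.5    2.5]
0.046 633 z 0.0454 rect [ 571.8 -258.3   78.    73.8   31.7] circ [ 571.8 -259.5   52.4] hex [ 571.  -258.2   92.     4. ]
[ 0.57243828 -0.26046075  0.19959545] [-0.45073544  0.32007487  0.36965399]
0.076 1017 z 0.0757 rect [ 570.8 -262.1   69.4   68.6   32.7] circ [ 571.3 -261.8   46.3] hex [ 570.9 -262.1   82.5   33. ]
0.068 216 z 0.0679 rect [ 391.6 -306.1   30.8   31.6   56.4] circ [ 391.4 -305.3   16.9] hex [ 391.6 -305.7   31.1   43. ]
0.084 131 z 0.0832 rect [575.4 245.9  44.5  47.8  20.4] circ [575.9 246.2  25.3] hex [575.7 245.8  44.7  23. ]
0.092 186 z 0.0915 rect [415.6 290.8  58.6  52.5  87.4] circ [415.7 291.4  30. ] hex [416.1 291.1  55.9  58.5]
0.076 731 z 0.0762 rect [ 571.4 -261.6   67.8   69.7   32.8] circ [ 571.5 -262.6   46. ] hex [ 571.7 -262.3   82.    33. ]
0.068 122 z 0.068 rect [ 392.5 -305.2   30.1   32.7   34.9] circ [ 392.3 -304.7   17.3] hex [ 391.8 -305.5   31.6    1. ]
0.084 173 z 0.0838 rect [576.  245.2  42.6  46.6  29.3] circ [575.2 246.6  25.8] hex [575.5 246.2  45.9  29. ]
0.092 228 z 0.0919 rect [416.4 292.8  55.8  58.9  31.1] circ [417.1 292.1  30.9] hex [415.7 292.   58.1   1. ]
```

View pics/side9.png

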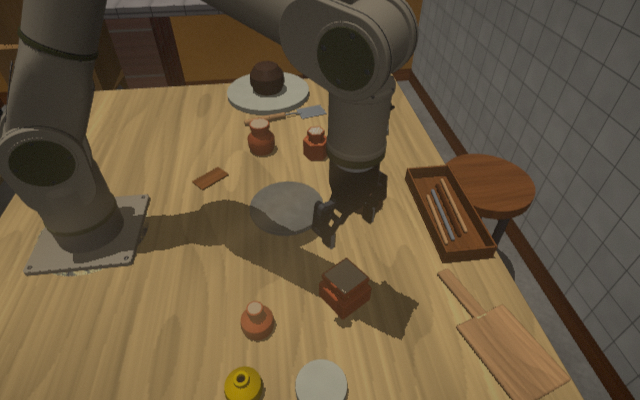

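All four lids sit flat and centred on their jars: small (255,310), square (346,277), round (260,125) and hex (316,134). The arm is clear of everything.

```bash
python3 -c "from workcell import hand_in; print(hand_in())"
```

```text
the job is handed in; nothing more can be done
None
```

The job is handed in: all four lids lie flat on their own jars, measured within about 2 mm of centre, with the hex and square lids aligned to their jars; I saw no judging result.

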